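# Loupe check of a moulded coupling at the focal mark

## Task

Take the black coupling out of the blue bin, set it upright and fully down over the pin of the aluminium inspection nest, and let go of it. Then pick up the loupe by its red grip, without ever tipping it far, and hold it level over the coupling, the lens centred over the coupling and at the same height as the yellow pointer on the nest's post, with the loupe touching nothing but your gripper. Finish while holding it still there; leave the pointer and everything else on the bench where they are.

Things in the scene. Friction and masses are not known exactly. Their poses are not given: they have to be found in the camera images.
- bin: Fixed blue open bin, 90 (x) x 246 (y) x 28 mm high, walls 4 mm, floor top about 4 mm above the bench, split along y into three compartments about 82 (x) x 77 (y) mm; centre of each compartment at y = -80, 0, +80 mm in its frame. Holds one part per compartment in any order. Origin: centre of the underside.
- coupling: Black moulded pipe coupling standing upright, loose, about 40 g: tube 32 mm outside diameter, 18 mm through bore, 48 mm tall, with a flange 42 mm in diameter and 6 mm thick at its foot. Its top 24 mm stand above the bin's walls. Origin: centre of its underside (flange face); z is its axis, up.
- nest: Fixed inspection nest: aluminium plate 15 mm thick, 165 (x) x 90 (y) mm, from x = -50 to +115 mm. Upright steel pin at its origin (x = y = 0), 14 mm diameter, 21 mm tall above the plate with a tapered tip, standing in a white disc. Upright dark post at x = +95 mm, 12 mm diameter, top 170 mm above the bench, carrying the yellow pointer. Origin: on the bench below the pin.
- seat (a point): Point on the top face of the nest's plate, on the pin's axis, 15 mm above the bench: where the centre of the coupling's underside belongs.
- focal_mark (a point): Tip of the yellow pointer (10 mm high; arm 8 mm wide pointing from the post towards the pin; on a 26 mm collar), at its mid height. The tip is 39 mm from the post's axis and 56 mm from the pin's axis. Its height above the bench gives the focal height of the middle of the lens; it differs from start to start, 105 to 150 mm. The collar slides stiffly on the post (about 4 N) and must not be moved.
- loupe: Loupe lying flat on the bench, loose, about 180 g, 189 mm long. Along its own x: dark weighted heel plate from -62 to +8 mm (30 mm wide, 10 mm high), red upright grip block centred at 0, 46 mm (x) x 14 mm (y), from 10 to 56 mm above the underside, narrow neck 14 mm wide, then the round lens frame, 64 mm diameter and 10 mm high, centred at x = +95 mm. It balances about at the grip. Origin: underside below the grip; z up when level.
- loupe_grip (a point): Point in the loupe's red grip block where it is best held from above (fingers on its two flat sides, closing along the loupe's y over 14 mm), 38 mm above the loupe's underside.
- lens (a point): Centre of the loupe's lens and lens frame, mid height: 95 mm along x from the grip and 5 mm above the loupe's underside.
- plug: Orange stepped plug in the bin, base 38 mm diameter, 42 mm tall; leave it. Origin: underside centre.
- cap: White cap in the bin, 40 mm diameter, 34 mm tall; leave it. Origin: underside centre.
- tape: Brown roll of tape lying flat near the robot, 60 mm diameter, 22 mm high; leave it. Origin: underside centre.
- brush: Flat brush with wooden handle lying on the bench at the right; leave it.
- screwdriver: Screwdriver lying on the bench at the left; leave it.
- bottle: White bottle with blue cap, 48 mm diameter, 100 mm tall, beyond the bin; leave it. Origin: underside centre.
- caliper: Steel slide caliper with grey head, 150 mm long, 10 mm high, lying near the robot; leave it.

How it is judged:
By the outcome, as a careful person would: the job done as asked, in the order asked, and still so for the second after the job is handed in, while the arm keeps its last pose, push and grip.
It also fails if it takes over 61 s, if anything falls off the work surface, if the arm or the gripper's body presses on something with over 40 N, if the wrist force passes 120 N, or if a joint passes its speed limit or range.

## Robot

A 6-joint arm with a two-finger parallel gripper is mounted at the origin on the work surface. World frame = base frame: x ahead of the robot, y to its left, z up, the work surface at z = 0. Lengths are in m, angles in degrees, forces in N, time in s.
With the tool pointing down it reaches from about 0.375 to 0.9 m from the base axis. Payload 3.1 kg.
Tool frame: the origin (TCP) lies at the very end of the fingers, on their centre line; the grasp point (between the pads) lies 19 mm behind it; z points along the fingers, y is the direction in which the jaws open and shut (so a half turn about z gives the same grasp; the last joint's range is limited). The gripper opens to 87 mm and grips with 3 to 60 N. Pads are 19 mm wide; open, the fingers measure 117 mm over their backs; the gripper's body (75 mm by 190 mm) begins 51 mm behind the grasp point.
Start: joints at [56.866, 30.224, 82.088, -0, 67.689, -10.227], TCP at [0.243, 0.576, 0.223] pointing down, gripper open.
Joint ranges: [-176.69, 176.69], [-43.24, 126.21], [12.49, 139.97], [-82, 262], [0, 151.66], [-163.58, 163.58]. Speed limits (degrees/s): [159.86, 159.86, 180, 180, 180, 180].

## Interface

Orientations are given as a 3x3 rotation matrix whose columns are the frame's x, y, z axes.
In Python, from rig import readout, capture, camera_model, bot, spot_in, regions_of gives the robot as it stands.
- The arm moves only by the tool send_rows, never from a script. Its argument "moves" is a list that holds one entry, the list of rows, each a list of 7 numbers: the turn, a rotation vector about the tool's x, y, z in degrees, then the shift along the tool's x, y, z in cm, then the opening, from -1 (shut) to 1 (fully open). A call has exactly 5 rows; each row shifts and turns the commanded pose from where the row before left it, along the tool's axes as they then stand; what a row does not reach is not made up. A row lasts 1/10 s, in which the tool goes at most 50 mm and 8.59 degrees, less where a joint would pass 70% of its speed; a pose out of reach is approached as far as the arm can. A call with a gripper value outside its range is refused whole. The fingers move at their own pace and stop on an object; the grip force is fixed at half the most. Time passes only in rows, so rows that do not move let the fingers close, or fill a call up. It gives the time, the measured TCP pose, the force and the opening at its end, in the units of the state.
- readout.read_state(): the state, without advancing time (a new reading comes with each control period).
- capture(name): name is "scene" or "top" or "wrist"; returns the picture (480x640x3 uint8, blue, green, red); there is no depth.
- camera_model(name): a dict with "camera_matrix" (3x3 intrinsics, pixels), "pose" (4x4, takes a point from camera to world coordinates). Camera axes: x right, y up, looking along -z (the intrinsics and any distortion apply to the point x, -y, -z); pixel columns grow to the right and rows downward; lengths in m; the calibration is good to about 2 mm. A picture is of the moment at which its call begins: read the wrist's pose just before it. camera_model takes no time and is no camera call; for the wrist camera it gives the pose at the moment of the call.
- bot.hand_in(): hands the job in, once; it reports no verdict.
Trained networks look in the newest picture that a camera, given by its name, has taken for a name from the list of things; names that differ only in an ending like _2 or _b are one class to them, and where a whole thing is asked for, a point or a joint stands for the part that bears it (a point fixed in the world has none). Each returns a list of dicts, best first, with "p" (0 to 1); they miss things now and then, are a little off and sometimes report something else, mostly with a low value. They report only what shows in the picture. A call takes as long as a camera call.
- spot_in(camera, thing): "location" ([x, y, z] in m, in world coordinates, good to about 4 mm: the middle of the surface that is visible of it).
- regions_of(camera, thing): "mask" (480x640 bool, what is visible of it).
The state is a dict: "time_s": time; "joint_positions": joint angles; "qvel": joint speeds; "tau": joint torques, N m; "position": TCP position; "tcp_rot": TCP orientation; "force": force on the tool from outside, world axes, zero at the start; "moment": the same for the moment, N m; "opening": opening from 0.0 (shut) to 1.0 (fully open).
Only numpy, scipy, OpenCV 4.12 (cv2) and the standard library are available. Lean on these libraries where they do the work, as an engineer would, in place of code of your own. Each camera call takes 0.05 s, during which the arm holds its last target. There are 200 camera calls.

## Working session

There is one attempt and no reset: what is moved stays moved. The work goes in short steps, Python scripts to look and compute and a tool call to move; the robot and the scene stay as the last step left them, time stands still between calls to the robot, and variables do not carry over. Pictures are saved under pics/ and viewed, about 8 in all and at most 12, crops included, and the job is handed in when it is done.

Besides the shell and the picture viewer there is one more tool, called after "Call:" as name(argument=value, ...) on one line, values as JSON. send_rows: Moves the arm, as the interface text tells. Its arguments: {"type":"object","properties":{"moves":{"type":"array","items":{"type":"array","items":{"type":"array","items":{"type":"number"}}}}},"required":["moves"]}

```bash
ls; mkdir -p pics; cat > h.py <<'E'
import numpy as np, cv2
from rig import readout, capture, camera_model, bot, spot_in, regions_of
def ray(cam,uv,z,m=None):
    m=m or camera_model(cam);K=np.array(m["camera_matrix"]);P=np.array(m["pose"])
    d=m.get("distortion");
    p=cv2.undistortPoints(np.array([[uv]],float),K,None if d is None else np.array(d))[0,0]
    v=P[:3,:3]@np.array([p[0],-p[1],-1]);o=P[:3,3]
    return o+v*(z-o[2])/v[2]
def proj(cam,X,m=None):
    m=m or camera_model(cam);K=np.array(m["camera_matrix"]);P=np.array(m["pose"])
    c=P[:3,:3].T@(np.array(X)-P[:3,3]);q=K@np.array([c[0],-c[1],-c[2]]);return q[:2]/q[2]
def tool(X):
    "shift in tool axes, cm, to world TCP X"
    s=readout.read_state();return np.round(np.array(s["tcp_rot"]).T@(np.array(X)-s["position"])*100,2)
E
python3 - <<'E'
from h import *
s=readout.read_state();print(s)
for c in("top","scene"):
    im=capture(c);cv2.imwrite(f"pics/{c}0.png",im);m=camera_model(c);print(c,m)
    for t in("coupling","seat","focal_mark","loupe_grip","lens","nest","loupe","bin"):
        print(t,[(np.round(d["location"],4).tolist(),round(d["p"],2)) for d in spot_in(c,t)[:2]])
E
```

```text
pics
{'time_s': 0.0, 'joint_positions': array([ 5.68665857e+01,  3.02752969e+01,  8.21565422e+01, -1.09462583e-03,
        6.76877873e+01, -1.02276409e+01]), 'qvel': array([ 0.00475224, -0.0560519 , -0.0299225 , -0.03930364,  0.06498933,
       -0.06027954]), 'tau': array([-6.28176508e-05, -4.40054119e+01, -1.76591939e+01,  6.32535364e-02,
        5.83494070e-02, -1.85092749e-04]), 'position': array([0.24283918, 0.57510733, 0.2216101 ]), 'tcp_rot': array([[-9.21148822e-01,  3.89208914e-01, -1.12641127e-03],
       [ 3.89210384e-01,  9.21147212e-01, -1.75804641e-03],
       [ 3.53343262e-04, -2.05783334e-03, -9.99997820e-01]]), 'force': array([-0.50611056,  0.10692391, -0.01495019]), 'moment': array([-0.01275239,  0.03143341, -0.00499511]), 'opening': 0.9996399900237268}
top {'camera_matrix': array([[530.45979566,   0.        , 320.00753065],
       [  0.        , 530.45979566, 241.29390133],
       [  0.        ,   0.        ,   1.        ]]), 'pose': array([[ 3.94237240e-02,  9.74565627e-01, -2.20607361e-01,
         1.91880992e-01],
       [-9.99221619e-01,  3.81442704e-02, -1.0058
[... 659 characters left out ...]
       [  0.        , 606.24395613, 237.47634305],
       [  0.        ,   0.        ,   1.        ]]), 'pose': array([[-0.86863062, -0.37562248,  0.32309223,  1.06343519],
       [ 0.4952928 , -0.67526242,  0.54653975,  0.85835624],
       [ 0.01287943,  0.63476642,  0.77259673,  1.33990604],
       [ 0.        ,  0.        ,  0.        ,  1.        ]])}
coupling [([0.5664, 0.2115, 0.0355], 0.76)]
seat [([0.5976, -0.0552, 0.0175], 0.66)]
focal_mark [([0.6411, -0.0596, 0.1137], 0.6)]
loupe_grip []
lens [([0.5008, -0.3157, 0.0056], 0.56)]
nest [([0.5981, -0.0438, 0.0185], 0.66), ([0.5009, -0.3113, 0.0106], 0.43)]
loupe [([0.4999, -0.3112, 0.0121], 0.84)]
bin [([0.5647, 0.2924, 0.0047], 0.73)]
```

View pics/top0.png

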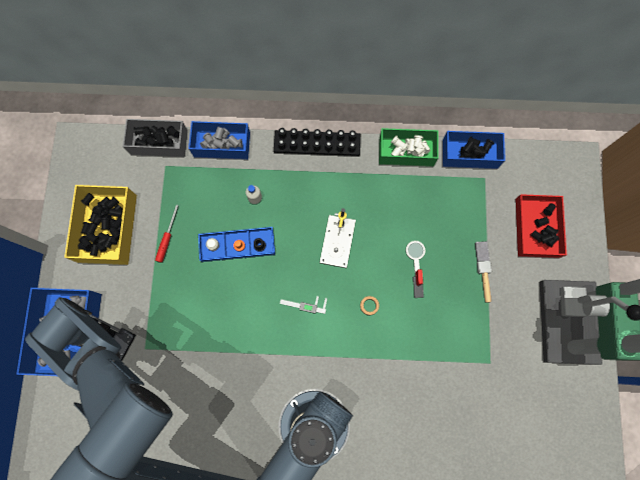

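View pics/scene0.png

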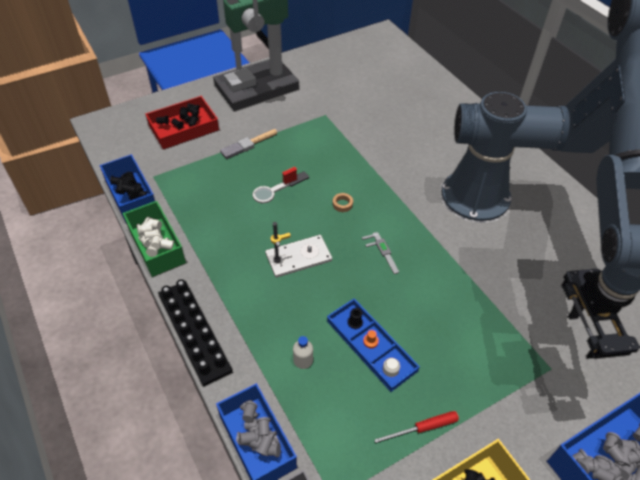

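The top view shows the bin at (238,245) with the black coupling in its right compartment (260,244). The nest is at (337,240), with the pin near (336,250) and the pointer near (342,222). The loupe's lens is at (416,250) and its red grip at (420,277). The scene view agrees.

```bash
python3 - <<'E'
from h import *
for n,uv,z in(("coup",(260,244),.052),("pin",(336,250),.036),("lens",(416,250),.01),("grip",(420,277),.056),("heel",(419,292),.01),("tape",(370,306),.02),("bottle",(253,190),.1)):
    print(n,ray("top",uv,z).round(3))
a=ray("top",(202,248),.028);b=ray("top",(273,243),.028);print(a,b)
im=cv2.imread("pics/top0.png")
for n,l,h in(("red",(0,0,130),(60,60,255)),("yel",(0,130,150),(90,255,255))):
    M=cv2.inRange(im,l,h);k,_,st,ce=cv2.connectedComponentsWithStats(M)
    print(n,[(ce[i].round(1).tolist(),st[i].tolist()) for i in range(1,k) if st[i,4]>8 and 150<ce[i][0]<490])
m=camera_model("wrist");s=readout.read_state();R=s["tcp_rot"]
print(R.T@(m["pose"][:3,3]-s["position"]),(R.T@m["pose"][:3,:3]).round(3),m["camera_matrix"][0,0])
print("to coup +.2",tool([.56,.213,.2]))
E
```

```text
coup [0.554 0.197 0.052]
pin [ 0.547 -0.049  0.036]
lens [ 0.563 -0.313  0.01 ]
grip [ 0.466 -0.318  0.056]
heel [ 0.424 -0.323  0.01 ]
tape [ 0.371 -0.164  0.02 ]
bottle [0.72  0.225 0.1  ]
[0.53816978 0.38918584 0.028     ] [0.56399338 0.1580141  0.028     ]
red [([162.4, 247.2], [156, 233, 14, 29, 127])]
yel [([341.5, 214.9], [339, 212, 7, 6, 14]), ([237.2, 242.9], [234, 240, 7, 6, 32]), ([239.8, 247.4], [235, 243, 9, 7, 17])]
[ 6.67199548e-02  3.92427424e-05 -1.61501194e-01] [[-0.002  0.97   0.244]
 [ 1.     0.002 -0.   ]
 [-0.001  0.244 -0.97 ]] 347.67461997704237
to coup +.2 [-43.3  -21.08   2.26]
```

Call:
send_rows(moves=[[[0, 0, 0, -4.3, -2.2, 0.2, 0.3], [0, 0, 0, -4.3, -2.2, 0.2, 0.3], [0, 0, 0, -4.3, -2.2, 0.2, 0.3], [0, 0, 0, -4.3, -2.2, 0.2, 0.3], [0, 0, 0, -4.3, -2.2, 0.2, 0.3]]])

```text
time_s: 1.4
position: [0.3995, 0.3893, 0.2127]
tcp_rot: [[-0.921, 0.389, 0.001], [0.389, 0.921, 0.0], [-0.0, 0.001, -1.0]]
force: [0.3, 0.7, 0.3]
opening: 0.677
```

Call:
send_rows(moves=[[[0, 0, 0, -4.3, -2.2, 0.2, 0.3], [0, 0, 0, -4.3, -2.2, 0.2, 0.3], [0, 0, 0, -4.3, -2.2, 0.2, 0.3], [0, 0, 0, -4.3, -2.2, 0.2, 0.3], [0, 0, 0, -4.3, -2.2, 0.2, 0.3]]])

```text
time_s: 1.9
position: [0.5549, 0.204, 0.2027]
tcp_rot: [[-0.921, 0.389, 0.0], [0.389, 0.921, 0.0], [-0.0, 0.0, -1.0]]
force: [1.0, 0.6, 0.5]
opening: 0.652
```

Call:
send_rows(moves=[[[0, 0, -7.7, 0, 0, 0, 0.3], [0, 0, -7.7, 0, 0, 0, 0.3], [0, 0, -7.6, 0, 0, 0, 0.3], [0, 0, 0, 0, 0, 0, 0.3], [0, 0, 0, 0, 0, 0, 0.3]]])

```text
time_s: 2.4
position: [0.5537, 0.2057, 0.2026]
tcp_rot: [[-1.0, 0.001, 0.0], [0.001, 1.0, 0.0], [-0.0, 0.0, -1.0]]
force: [-0.1, 0.3, 0.3]
opening: 0.649
```

```bash
python3 - <<'E'
from h import *
s=readout.read_state();print(s["position"],s["tcp_rot"].round(3),s["opening"],s["joint_positions"].round(1))
im=capture("wrist");cv2.imwrite("pics/w1.png",im)
for t in("coupling",):
  for d in spot_in("wrist",t)[:2]:print(d)
  for d in regions_of("wrist",t)[:1]:
    ys,xs=np.nonzero(d["mask"]);print(d["p"],xs.min(),xs.max(),ys.min(),ys.max())
E
```

```text
[0.55371994 0.20574888 0.20260102] [[-1.     0.001  0.   ]
 [ 0.001  1.     0.   ]
 [-0.     0.    -1.   ]] 0.648881680288456 [  9.6  28.9  88.4   0.   62.7 -80.4]
0.62 303 342 204 247
```

View pics/w1.png

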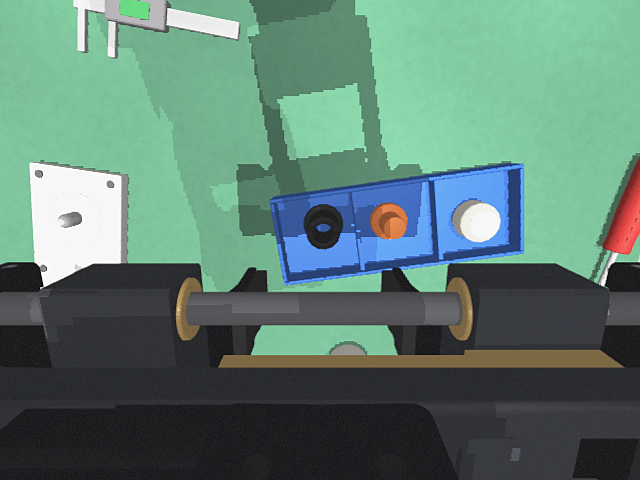

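The wrist view shows the coupling at about (323,226) in the left compartment. The plug is at (388,221), the cap at (476,221), and the nest pin at (70,219). I'll fit the coupling model's outline to the mask.

```bash
cat >> h.py <<'E'
from scipy.optimize import least_squares
def fitcoup(box,z0=.004,cam="wrist",m=None,guess=(.55,.2)):
    m=m or camera_model(cam);t=np.linspace(0,2*np.pi,60)
    def bb(p):
        P=np.array([proj(cam,[p[0]+r*np.cos(a),p[1]+r*np.sin(a),z0+z],m) for r,z in((.021,0),(.021,.006),(.016,.048)) for a in t])
        return np.r_[P.min(0),P.max(0)]
    r=least_squares(lambda p:(bb(p)-box),guess,x_scale=.01,diff_step=1e-3);return r.x,r.fun
E
python3 - <<'E'
from h import *
x,f=fitcoup([303,204,343,248]);print(x,f)
print("bore bottom",ray("wrist",(323,228),.004),"pin tip/base",ray("wrist",(78,217),.036),ray("wrist",(62,221),.015))
print(tool([*x,.031]))
E
```

```text
[0.559947   0.20533233] [-0.21295312 -1.46224481  0.21308898  1.36126783]
bore bottom [0.56610054 0.20531085 0.004     ] pin tip/base [ 0.54801288 -0.02928051  0.036     ] [ 0.55605334 -0.06141015  0.015     ]
[-0.63 -0.06 17.16]
```

Call:
send_rows(moves=[[[0, 0, 0, -0.6, 0, 3.5, 0.3], [0, 0, 0, 0, 0, 4.5, 0.3], [0, 0, 0, 0, 0, 4, 0.3], [0, 0, 0, 0, 0, 3, 0.3], [0, 0, 0, 0, 0, 2.2, 0.3]]])

```text
time_s: 3.05
position: [0.5586, 0.2057, 0.0282]
tcp_rot: [[-1.0, -0.001, -0.003], [-0.001, 1.0, -0.0], [0.003, -0.0, -1.0]]
force: [-1.0, -0.8, 0.1]
opening: 0.651
```

Call:
send_rows(moves=[[[0, 0, 0, 0, 0, 0, -1], [0, 0, 0, 0, 0, 0, -1], [0, 0, 0, 0, 0, 0, -1], [0, 0, 0, 0, 0, 0, -1], [0, 0, 0, 0, 0, 0, -1]]])

```text
time_s: 3.55
position: [0.5609, 0.2059, 0.0322]
tcp_rot: [[-1.0, -0.002, 0.003], [-0.002, 1.0, 0.001], [-0.003, 0.001, -1.0]]
force: [0.2, 0.2, 3.7]
opening: 0.358
```

Call:
send_rows(moves=[[[0, 0, 0, 0, 0, -2, -1], [0, 0, 0, 0, 0, -4, -1], [0, 0, 0, 0, 0, -4.5, -1], [0, 0, 0, 0, 0, -4.5, -1], [0, 0, 0, 0, 0, -3, -1]]])

```text
time_s: 4.05
position: [0.5608, 0.206, 0.2147]
tcp_rot: [[-1.0, -0.002, 0.005], [-0.002, 1.0, 0.001], [-0.005, 0.001, -1.0]]
force: [0.5, 0.2, -0.1]
opening: 0.355
```

Call:
send_rows(moves=[[[0, 0, 0, 0, -4, 0, -1], [0, 0, 0, 0, -4, 0, -1], [0, 0, 0, 0, -4, 0, -1], [0, 0, 0, 0, -3.5, 0, -1], [0, 0, 0, 0, 0, 0, -1]]])

```text
time_s: 4.55
position: [0.5602, 0.0467, 0.2113]
tcp_rot: [[-1.0, 0.003, 0.001], [0.003, 1.0, -0.002], [-0.001, -0.002, -1.0]]
force: [0.4, -0.5, -1.2]
opening: 0.353
```

```bash
python3 - <<'E'
from h import *
s=readout.read_state();print(s["position"],s["tcp_rot"].round(3),s["opening"],s["force"])
im=capture("wrist");m=camera_model("wrist");np.save("m2.npy",m,allow_pickle=True);cv2.imwrite("pics/w2raw.png",im)
for t in("seat","coupling"):
  for d in spot_in("wrist",t)[:2]:print(t,d)
c=proj("wrist",[.553,-.05,.02],m).astype(int);print(c)
r0,c0=max(c[1]-50,0),max(c[0]-60,0);print("crop",c0,r0)
a=cv2.resize(im[r0:r0+100,c0:c0+130],None,fx=3,fy=3,interpolation=2)
t=cv2.resize(cv2.imread("pics/top0.png")[200:275,310:367],None,fx=6,fy=6,interpolation=2)
q=cv2.resize(cv2.imread("pics/scene0.png")[215:275,255:335],None,fx=5,fy=5,interpolation=2)
C=np.zeros((600,790,3),np.uint8);C[:300,:390]=a;C[300:600,:400]=q;C[:450,400:742]=t
cv2.imwrite("pics/mix.png",C)
E
```

```text
[0.56019757 0.04666824 0.21127624] [[-1.     0.003  0.001]
 [ 0.003  1.    -0.002]
 [-0.001 -0.002 -1.   ]] 0.3531607261368144 [ 0.40886505 -0.48231615 -1.17034383]
seat {'location': [0.5523, -0.0479, 0.0167], 'p': 0.6}
coupling {'location': [0.5474, 0.0487, 0.2149], 'p': 0.79}
[227 211]
crop 167 161
```

View pics/mix.png

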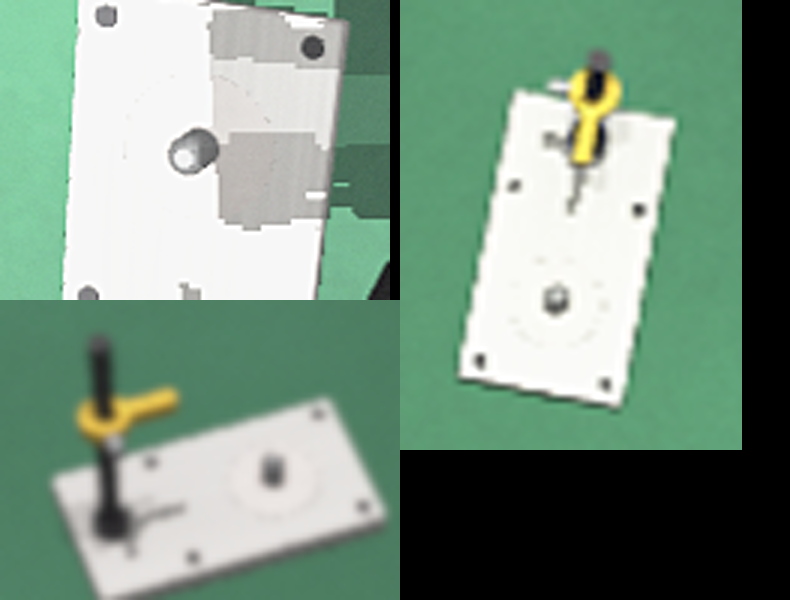

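The crops show the pin's top face at (229.3,213.3) and its base at (235.3,209.7) in the wrist view. In the top view the pin is at (335.7,249.3), the post top at (343,210) and the pointer end at (340.3,227). In the scene view the pointer end is at (290.6,234.6). Next is a joint fit of pin, heading and pointer height.

```bash
python3 - <<'E'
from h import *
mw=np.load("m2.npy",allow_pickle=True).item();ms={"wrist":mw,"top":camera_model("top"),"scene":camera_model("scene")}
O=[("wrist","pt",229.3,213.3,2),("wrist","pb",235.3,209.7,1),("top","pt",335.7,249.3,1),("top","post",343,210,1),("top","tip",340.3,226.6,1),
("scene","pt",309.2,246.6,1),("scene","post",274.6,222.6,1),("scene","pb0",277.4,259.6,.5),("scene","tip",290.6,234.6,1)]
def pts(p):
    x,y,a,h=p;u=np.array([np.cos(a),np.sin(a)]);o=np.array([x,y])
    return dict(pt=[x,y,.036],pb=[x,y,.015],post=[*(o+.095*u),.17],pb0=[*(o+.095*u),.018],tip=[*(o+.056*u),h])
def f(p):
    P=pts(p);return np.concatenate([w*(proj(c,P[n],ms[c])-[u,v]) for c,n,u,v,w in O])
r=least_squares(f,[.55,-.05,-.1,.12],x_scale=[.01,.01,.1,.01],loss="soft_l1");print(r.x,np.rad2deg(r.x[2]))
for o,e in zip(O,r.fun.reshape(-1,2)if 0 else f(r.x).reshape(-1,2)):print(o[:2],e.round(2))
# wrist only pin
w=lambda n,u,v,z:ray("wrist",(u,v),z,mw).round(4)
print(w(0,229.3,213.3,.036),w(0,235.3,209.7,.015))
P=pts(r.x);[print(c,ray(c,[(o[2],o[3]) for o in O if o[0]==c and o[1]=="pt"][0],.036,ms[c]).round(4)) for c in ms]
# held coupling bottom?
print(tool([r.x[0],r.x[1],.2]))
E
```

```text
[ 0.55216475 -0.04354826 -0.21536805  0.10956466] -12.33968038406723
('wrist', 'pt') [ 0.08 -0.33]
('wrist', 'pb') [-0.65 -0.08]
('top', 'pt') [-1.31 -0.93]
('top', 'post') [ 0.17 -0.29]
('top', 'tip') [-0.93  0.03]
('scene', 'pt') [0.39 0.56]
('scene', 'post') [-0.51  0.22]
('scene', 'pb0') [-0.51 -0.26]
('scene', 'tip') [-1.23 -0.02]
[ 0.5523 -0.0436  0.036 ] [ 0.5523 -0.0429  0.015 ]
wrist [ 0.5523 -0.0436  0.036 ]
top [ 0.5493 -0.0479  0.036 ]
scene [ 0.5521 -0.0458  0.036 ]
[ 0.77 -9.45  1.08]
```

The arm was still settling when that picture was taken, so the wrist pose and image may not match. I'll retake it now that the arm is at rest.

```bash
python3 - <<'E'
from h import *
m=camera_model("wrist");s=readout.read_state();print(s["position"],s["qvel"].round(2))
im=capture("wrist");cv2.imwrite("pics/w3raw.png",im);o=cv2.imread("pics/w2raw.png")
T=o[200:224,218:250];S=im[180:244,190:280];r=cv2.matchTemplate(S,T,cv2.TM_CCOEFF_NORMED);_,v,_,l=cv2.minMaxLoc(r)
d=np.array([l[0]+190-218,l[1]+180-200]);print(v,d)
print(ray("wrist",np.array([229.3,213.3])+d,.036,m),ray("wrist",np.array([235.3,209.7])+d,.015,m))
print(readout.read_state()["position"])
a=cv2.resize(im[140:290,180:420],None,fx=3,fy=3,interpolation=2);cv2.imwrite("pics/w3.png",a)
E
```

```text
[0.55975464 0.0509725  0.21090468] [ 1.4   0.31 -0.03 -0.14 -0.03 -0.12]
0.8666406869888306 [-5  0]
[ 0.55224496 -0.0461287   0.036     ] [ 0.552161   -0.04569945  0.015     ]
[0.55974546 0.05147079 0.21080437]
```

View pics/w3.png

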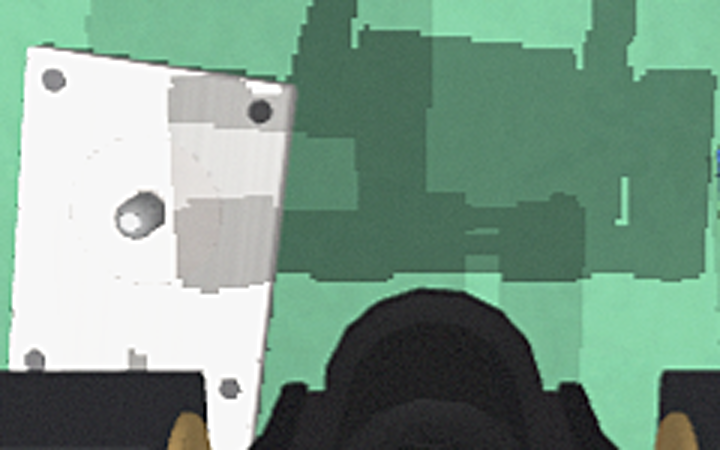

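The picture shows the pin's tip at (223.7,214) and the held coupling upright between the fingers. The pin is therefore at (0.5525, -0.0463). Moving above it.

Call:
send_rows(moves=[[[0, 0, 0, 0.7, -3, 0, -1], [0, 0, 0, 0, -3.5, 0, -1], [0, 0, 0, 0, -3.2, 0, -1], [0, 0, 0, 0, 0, 4, -1], [0, 0, 0, 0, 0, 4, -1]]])

```text
time_s: 5.25
position: [0.5549, -0.0464, 0.1311]
tcp_rot: [[-1.0, -0.002, 0.005], [-0.002, 1.0, -0.001], [-0.005, -0.001, -1.0]]
force: [-0.2, -0.4, -0.8]
opening: 0.356
```

Call:
send_rows(moves=[[[0, 0, 0, 0, 0, 2, -1], [0, 0, 0, 0, 0, 0, -1], [0, 0, 0, 0, 0, 0, -1], [0, 0, 0, 0, 0, 0, -1], [0, 0, 0, 0, 0, 0, -1]]])

```text
time_s: 5.75
position: [0.5543, -0.0462, 0.1122]
tcp_rot: [[-1.0, -0.002, 0.003], [-0.002, 1.0, -0.001], [-0.003, -0.001, -1.0]]
force: [-0.9, -0.2, -0.7]
opening: 0.354
```

```bash
python3 - <<'E'
from h import *
s=readout.read_state();print(s["position"],s["tcp_rot"].round(3),s["qvel"].round(1),s["force"]);print(tool([.5525,-.0463,.044]))
E
```

```text
[ 0.55429904 -0.0461796   0.11215887] [[-1.    -0.002  0.003]
 [-0.002  1.    -0.001]
 [-0.003 -0.001 -1.   ]] [-0.4  0.   0.4  0.  -0.1 -0. ] [-0.90160458 -0.22954999 -0.73834878]
[ 0.2  -0.01  6.82]
```

Call:
send_rows(moves=[[[0, 0, 0, 0.1, 0, 2, -1], [0, 0, 0, 0, 0, 1.5, -1], [0, 0, 0, 0, 0, 1, -1], [0, 0, 0, 0, 0, 0.6, -1], [0, 0, 0, 0, 0, 0, -1]]])

```text
time_s: 6.25
position: [0.552, -0.0463, 0.0593]
tcp_rot: [[-1.0, -0.002, -0.001], [-0.002, 1.0, 0.0], [0.001, 0.0, -1.0]]
force: [0.3, 0.0, 0.1]
opening: 0.351
```

Call:
send_rows(moves=[[[0, 0, 0, 0, 0, 0.4, -1], [0, 0, 0, 0, 0, 0.4, -1], [0, 0, 0, 0, 0, 0.4, -1], [0, 0, 0, 0, 0, 0.3, -1], [0, 0, 0, 0, 0, 0, -1]]])

```text
time_s: 6.75
position: [0.5519, -0.0463, 0.0441]
tcp_rot: [[-1.0, -0.002, -0.001], [-0.002, 1.0, 0.0], [0.001, 0.0, -1.0]]
force: [0.1, 0.1, -1.3]
opening: 0.354
```

Call:
send_rows(moves=[[[0, 0, 0, 0, 0, 0.1, -1], [0, 0, 0, 0, 0, 0.1, -1], [0, 0, 0, 0, 0, 0.1, -1], [0, 0, 0, 0, 0, 0, -1], [0, 0, 0, 0, 0, 0, -1]]])

```text
time_s: 7.25
position: [0.5521, -0.0464, 0.0432]
tcp_rot: [[-1.0, -0.002, 0.001], [-0.002, 1.0, -0.0], [-0.001, -0.0, -1.0]]
force: [-2.1, -0.4, 10.8]
opening: 0.356
```

Contact at the expected seat height. Releasing and rising.

Call:
send_rows(moves=[[[0, 0, 0, 0, 0, -0.1, -0.2], [0, 0, 0, 0, 0, 0, 0], [0, 0, 0, 0, 0, 0, 0.3], [0, 0, 0, 0, 0, 0, 0.3], [0, 0, 0, 0, 0, 0, 0.3]]])

```text
time_s: 7.75
position: [0.552, -0.0463, 0.0423]
tcp_rot: [[-1.0, -0.002, -0.0], [-0.002, 1.0, 0.0], [0.0, 0.0, -1.0]]
force: [-0.9, -0.6, 0.2]
opening: 0.627
```

Call:
send_rows(moves=[[[0, 0, 0, 0, 0, -2, 0.3], [0, 0, 0, 0, 0, -4, 0.3], [0, 0, 0, 0, 0, -4, 0.3], [0, 0, 0, 0, 0, -4, 0.3], [0, 0, 0, 0, 0, -4, 0.3]]])

```text
time_s: 8.25
position: [0.5517, -0.0462, 0.2239]
tcp_rot: [[-1.0, -0.002, -0.001], [-0.002, 1.0, 0.0], [0.001, 0.0, -1.0]]
force: [0.9, 0.3, -0.3]
opening: 0.656
```

Call:
send_rows(moves=[[[0, 0, 0, 2, -4.4, 0, 0], [0, 0, 0, 2, -4.4, 0, 0], [0, 0, 0, 2, -4.4, 0, 0], [0, 0, 0, 0, -4.4, 0, 0], [0, 0, 0, 0, -4.4, 0, 0]]])

```text
time_s: 8.75
position: [0.4915, -0.2678, 0.2226]
tcp_rot: [[-1.0, -0.001, -0.0], [-0.001, 1.0, 0.0], [0.0, 0.0, -1.0]]
force: [2.0, -0.7, 0.4]
opening: 0.499
```

Call:
send_rows(moves=[[[0, 0, 0, 0, -3, 0, 0], [0, 0, 0, 0, 0, 0, 0], [0, 0, 0, 0, 0, 0, 0], [0, 0, 0, 0, 0, 0, 0], [0, 0, 0, 0, 0, 0, 0]]])

```text
time_s: 9.25
position: [0.4924, -0.2948, 0.2225]
tcp_rot: [[-1.0, -0.003, -0.001], [-0.003, 1.0, 0.001], [0.001, 0.001, -1.0]]
force: [-0.9, -0.2, 0.2]
opening: 0.503
```

```bash
python3 - <<'E'
from h import *
s=readout.read_state();print(s["position"],s["tcp_rot"].round(3),s["qvel"].round(1),s["opening"])
m=camera_model("wrist");np.save("m4.npy",m,allow_pickle=True)
im=capture("wrist");cv2.imwrite("pics/w4.png",im)
for t in("loupe_grip","lens"):print(t,spot_in("wrist",t)[:2])
mt=camera_model("top");it=capture("top");cv2.imwrite("pics/top4.png",it)
for d in regions_of("top","coupling")[:2]:
    ys,xs=np.nonzero(d["mask"]);print(d["p"],xs.min(),xs.max(),ys.min(),ys.max())
print("top axis of seated coupling expected",proj("top",[.5525,-.0463,.063]),proj("top",[.5525,-.0463,.018]))
sc=capture("scene")
q=cv2.resize(sc[205:285,250:340],None,fx=4,fy=4,interpolation=2);t=cv2.resize(it[200:275,310:367],None,fx=5,fy=5,interpolation=2)
C=np.zeros((600,800,3),np.uint8);C[:480,:640]=im; 
C=np.hstack([im[:,150:530],np.vstack([q,np.zeros((160,360,3),np.uint8)])]);C[:0]=0
t=cv2.resize(t,(250,330));C=np.vstack([C,np.zeros((100,C.shape[1],3),np.uint8)]);C[250:580,490:740]=t
cv2.imwrite("pics/mix4.png",C);print(C.shape)
E
```

```text
[ 0.49240246 -0.29475271  0.22245172] [[-1.    -0.003 -0.001]
 [-0.003  1.     0.001]
 [ 0.001  0.001 -1.   ]] [ 0.1  0.  -0.2 -0.1 -0.1 -0.1] 0.5027065667217012
loupe_grip [{'location': [0.5109, -0.3176, 0.0103], 'p': 0.91}]
lens [{'location': [0.5103, -0.3148, 0.0109], 'p': 0.7}]
0.59 334 341 243 250
top axis of seated coupling expected [335.46571562 246.55345351] [335.09572888 249.44340678]
(580, 740, 3)
```

View pics/mix4.png

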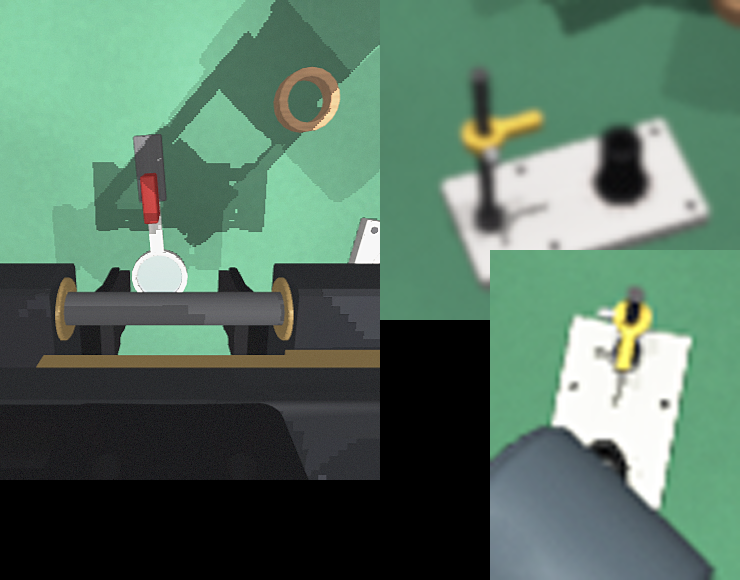

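The coupling stands upright over the pin in both side views. In the wrist view the loupe's heel is at about (298,165), the red grip at (300,198) and the lens at (310,272). I'll fit the grip block to its red silhouette.

```bash
cat > fl.py <<'E'
from h import *
def fitgrip(im,m,g,z0=0.):
    hsv=cv2.cvtColor(im,cv2.COLOR_BGR2HSV);M=cv2.inRange(hsv,(0,140,60),(8,255,255))|cv2.inRange(hsv,(172,140,60),(180,255,255))
    k,L,st,_=cv2.connectedComponentsWithStats(M);c=proj("wrist",[g[0],g[1],.04+z0],m)
    i=max(range(1,k),key=lambda i:st[i,4]-1000*(abs(_[i]-c).max()>60));B=(L==i).astype(np.uint8);print("red",st[i],_[i].round(1))
    def mom(p):
        u=np.array([np.cos(p[2]),np.sin(p[2])]);v=np.array([-u[1],u[0]])
        Q=np.array([proj("wrist",[*(p[:2]+a*u+b*v),z],m) for a in(-.023,.023) for b in(-.007,.007) for z in(z0+.01,z0+.056)],np.float32)
        return cv2.convexHull(Q)
    def f(d):
        q=cv2.moments(d);return np.array([q["m10"]/q["m00"],q["m01"]/q["m00"],10*q["mu11"]/(q["mu20"]+q["mu02"])])
    t=f(cv2.convexHull(cv2.findContours(B,0,2)[0][0]))
    r=least_squares(lambda p:f(mom(p))-t,g,x_scale=[.01,.01,.1],diff_step=1e-3)
    return r.x,r.fun
E
python3 - <<'E'
from fl import *
m=np.load("m4.npy",allow_pickle=True).item();im=cv2.imread("pics/w4.png")
x,f=fitgrip(im,m,[.47,-.31,.07]);print(x,np.rad2deg(x[2]),f)
u=np.array([np.cos(x[2]),np.sin(x[2])])
for n,a,z in(("lens",.095,.01),("heel",-.062,.01)):print(n,proj("wrist",[*(x[:2]+a*u),z],m))
l=ray("wrist",(309.5,272),.008,m);h=ray("wrist",(297.5,137),.008,m);print(l,h,np.hypot(*(l-h)[:2]),np.rad2deg(np.arctan2(*(l-h)[1::-1])),h+(l-h)*62/157)
E
```

```text
red [290 173  20  51 800] [299.7 197.7]
[ 0.47041626 -0.31812732  0.07005078] 4.013614098665759 [ 5.01521600e-06 -9.19998280e-06  7.88947237e-07]
lens [308.59887517 277.17382745]
heel [296.58674187 133.94061942]
[ 0.55965727 -0.31048124  0.008     ] [ 0.41152025 -0.32171864  0.008     ] 0.1485626409650982 4.338042313345925 [ 0.47002022 -0.31728094  0.008     ]
```

Call:
send_rows(moves=[[[0, 0, -4, 0, 0, 0, 0], [0, 0, 0, 2.4, -2.1, 2, 0], [0, 0, 0, 0, 0, 4, 0], [0, 0, 0, 0, 0, 4, 0], [0, 0, 0, 0, 0, 3, 0]]])

```text
time_s: 10.05
position: [0.4694, -0.3186, 0.0907]
tcp_rot: [[-0.997, -0.071, -0.001], [-0.071, 0.997, 0.001], [0.001, 0.001, -1.0]]
force: [-0.8, 0.1, 0.8]
opening: 0.503
```

Call:
send_rows(moves=[[[0, 0, 0, 0, 0, 0, 0], [0, 0, 0, 0, 0, 0, 0], [0, 0, 0, 0, 0, 0, 0], [0, 0, 0, 0, 0, 0, 0], [0, 0, 0, 0, 0, 0, 0]]])

```text
time_s: 10.55
position: [0.4709, -0.3197, 0.0941]
tcp_rot: [[-0.997, -0.072, 0.002], [-0.072, 0.997, -0.002], [-0.002, -0.002, -1.0]]
force: [-0.8, -0.2, -0.5]
opening: 0.5
```

```bash
python3 - <<'E'
from fl import *
s=readout.read_state();print(s["position"],s["tcp_rot"].round(4),s["qvel"].round(1));print(tool([.4702,-.318,.0195]))
m=camera_model("wrist");im=capture("wrist");cv2.imwrite("pics/w5.png",im)
x,f=fitgrip(im,m,[.4702,-.318,.06]);print(x,np.rad2deg(x[2]),f)
print(tool([x[0],x[1],.0195]))
E
```

```text
[ 0.47085532 -0.31972235  0.09413358] [[-0.9974 -0.0716  0.0022]
 [-0.0716  0.9974 -0.0022]
 [-0.002  -0.0024 -1.    ]] [-0.   0.3  0.4 -0.1 -0.1  0. ]
[0.07 0.19 7.46]
red [ 315  214   23   78 1699] [326.2 253.3]
[ 0.4680805  -0.31835626  0.07751323] 4.441180942714442 [-1.32507898e-06  3.42656273e-06  2.24124590e-06]
[0.26 0.15 7.44]
```

View pics/w5.png

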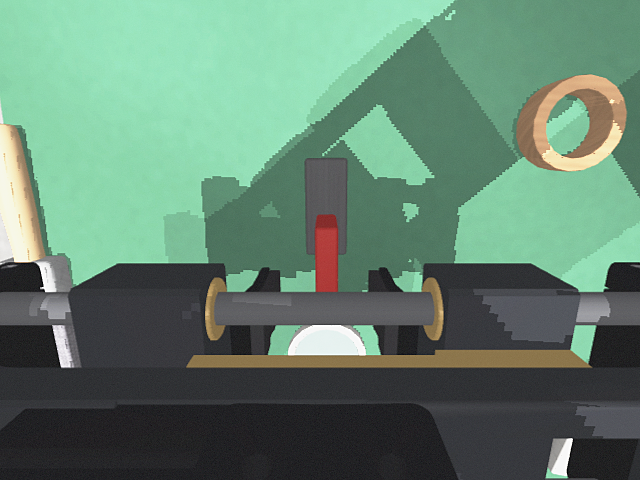

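The grip at (326,253) lies between the fingers and is aligned with them. The bar hides its far end, so I keep the earlier x. Descending and closing.

Call:
send_rows(moves=[[[0, 0, 0, 0.1, 0.15, 2.5, 0], [0, 0, 0, 0, 0, 2.5, 0], [0, 0, 0, 0, 0, 1.5, 0], [0, 0, 0, 0, 0, 0.9, 0], [0, 0, 0, 0, 0, 0, 0]]])

```text
time_s: 11.1
position: [0.4686, -0.3173, 0.0179]
tcp_rot: [[-0.997, -0.071, -0.001], [-0.071, 0.997, 0.001], [0.001, 0.001, -1.0]]
force: [-0.0, 0.0, 0.6]
opening: 0.499
```

Call:
send_rows(moves=[[[0, 0, 0, 0, 0, 0, -0.5], [0, 0, 0, 0, 0, 0, -1], [0, 0, 0, 0, 0, 0, -1], [0, 0, 0, 0, 0, 0, -1], [0, 0, 0, 0, 0, 0, -1]]])

```text
time_s: 11.6
position: [0.4692, -0.318, 0.0191]
tcp_rot: [[-0.997, -0.072, 0.001], [-0.072, 0.997, -0.001], [-0.001, -0.001, -1.0]]
force: [0.5, -0.6, 2.4]
opening: 0.158
```

Call:
send_rows(moves=[[[0, 0, 0, 0, 0, -0.5, -1], [0, 0, 0, 0, 0, -1.5, -1], [0, 0, 0, 0, 0, -2.5, -1], [0, 0, 0, 0, 0, -2.5, -1], [0, 0, 0, 0, 0, -2, -1]]])

```text
time_s: 12.1
position: [0.4689, -0.3175, 0.1098]
tcp_rot: [[-0.997, -0.071, 0.0], [-0.071, 0.997, -0.0], [-0.0, -0.0, -1.0]]
force: [0.4, -0.1, -2.0]
opening: 0.157
```

Call:
send_rows(moves=[[[0, 0, 0, 0, 0, -1.5, -1], [0, 0, 0, 0, 0, -1, -1], [0, 0, 0, 0, 0, 0, -1], [0, 0, 0, 0, 0, 0, -1], [0, 0, 0, 0, 0, 0, -1]]])

```text
time_s: 12.6
position: [0.4683, -0.3171, 0.1326]
tcp_rot: [[-0.997, -0.071, -0.002], [-0.071, 0.997, 0.002], [0.001, 0.002, -1.0]]
force: [0.4, -0.2, -1.6]
opening: 0.16
```

```bash
python3 - <<'E'
from h import *
s=readout.read_state();print(s["position"],s["tcp_rot"].round(4),s["qvel"].round(1),s["force"],s["moment"],s["opening"]);print(tool([.43,-.055,.125]),tool([.456,-.053,.124]))
E
```

```text
[ 0.46834968 -0.31708807  0.13255364] [[-0.9975 -0.0713 -0.0016]
 [-0.0713  0.9975  0.0016]
 [ 0.0015  0.0017 -1.    ]] [-0.   0.3 -0.1 -0.   0.1 -0. ] [ 0.42869142 -0.23892107 -1.62037448] [ 0.00515782 -0.02525164 -0.0107568 ] 0.1599023547681871
[ 1.95 26.41  0.8 ] [-0.65 26.43  0.9 ]
```

Force is −1.6 N, so the loupe's weight is held. Moving sideways smoothly.

Call:
send_rows(moves=[[[0, 0, 0, 0.5, 1.5, 0, -1], [0, 0, 0, 0.5, 2.5, 0, -1], [0, 0, 0, 0.5, 3, 0, -1], [0, 0, 0, 0.4, 3, 0, -1], [0, 0, 0, 0, 3, 0, -1]]])

```text
time_s: 13.1
position: [0.4394, -0.1879, 0.1326]
tcp_rot: [[-0.998, -0.07, -0.002], [-0.07, 0.998, 0.002], [0.002, 0.002, -1.0]]
force: [0.1, -0.0, -2.9]
opening: 0.16
```

Call:
send_rows(moves=[[[0, 0, 0, 0, 3, 0, -1], [0, 0, 0, 0, 3, 0, -1], [0, 0, 0, 0, 3, 0, -1], [0, 0, 0, 0, 2.5, 0, -1], [0, 0, 0, 0, 1.5, 0, -1]]])

```text
time_s: 13.6
position: [0.4301, -0.0576, 0.1328]
tcp_rot: [[-0.997, -0.073, -0.003], [-0.073, 0.997, 0.001], [0.003, 0.002, -1.0]]
force: [-0.7, 0.5, -0.9]
opening: 0.159
```

Call:
send_rows(moves=[[[0, 0, 0, 0, 0.4, 0.2, -1], [0, 0, 0, -0.6, 0, 0.2, -1], [0, 0, 0, -0.6, 0, 0.2, -1], [0, 0, 0, 0, 0, 0, -1], [0, 0, 0, 0, 0, 0, -1]]])

```text
time_s: 14.1
position: [0.4436, -0.0556, 0.1273]
tcp_rot: [[-0.998, -0.07, 0.0], [-0.07, 0.998, -0.0], [0.0, -0.0, -1.0]]
force: [0.6, -0.9, -2.6]
opening: 0.159
```

```bash
python3 - <<'E'
from h import *
s=readout.read_state();print(s["position"],s["qvel"].round(1),s["opening"]);print(tool([.456,-.053,.124]))
sc=capture("scene");cv2.imwrite("pics/scene6.png",sc);it=capture("top");cv2.imwrite("pics/top6.png",it);w=capture("wrist")
q=cv2.resize(sc[190:290,240:360],None,fx=5,fy=5,interpolation=2);t=cv2.resize(it[195:275,310:367],None,fx=3.5,fy=3.5,interpolation=2)
C=np.zeros((600,800,3),np.uint8);C[:500,:600]=q;C[:280,600:800]=t[:,:200]
ww=cv2.resize(w[100:400,200:450],(200,240));C[300:540,600:800]=ww
cv2.imwrite("pics/mix6.png",C)
E
```

```text
[ 0.4436188  -0.05557989  0.1273311 ] [ 0.  -0.5  0.9  0.1  0.1 -0. ] 0.15885916249026136
[-1.25  0.17  0.33]
```

View pics/mix6.png

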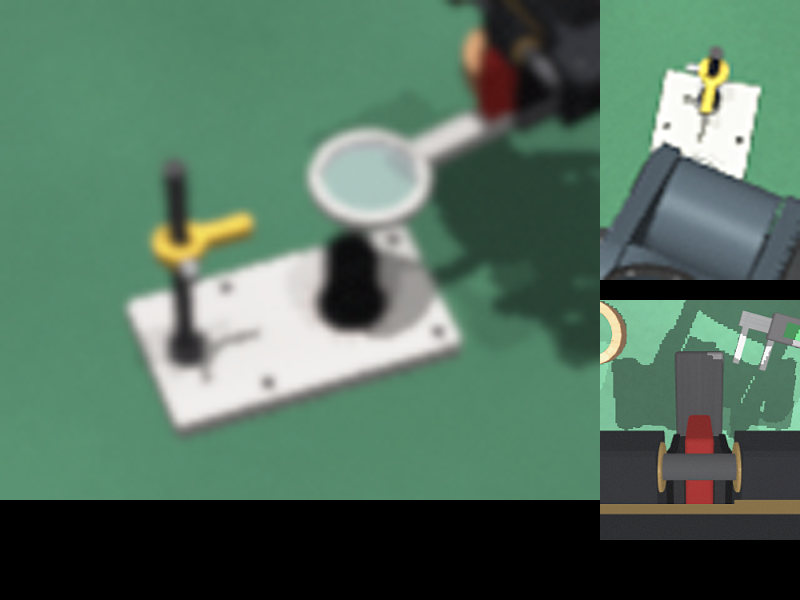

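The lens shows at (314,225) in scene pixels, clear of the pointer end at (290.4,234.4) and above the coupling. I'll compare it with the prediction and refine the focal height relative to it.

```bash
python3 - <<'E'
from h import *
s=readout.read_state();print(s["position"])
R=s["tcp_rot"];T=np.array([.4436,-.0556,.1273])
L=T+R@[-.096,0,0];L[2]=T[2]-.014
print("lens pred px",proj("scene",L))
O=[("top","pt",335.7,249.3),("top","post",343,210),("top","tip",340.3,226.6),
("scene","pt",309.2,246.6),("scene","post",274.8,222.6),("scene","pb0",277.4,259.6),("scene","tip",290.5,234.5),("scene","lens",314,225)]
ms={c:camera_model(c) for c in("top","scene")}
def f(p,off=True):
    a,h=p[:2];of=dict(top=p[2:4],scene=p[4:6]);u=np.array([np.cos(a),np.sin(a)]);o=np.array([.5525,-.0463])
    P=dict(pt=[*o,.036],post=[*(o+.095*u),.17],pb0=[*(o+.095*u),.018],tip=[*(o+.056*u),h],lens=L)
    return np.concatenate([proj(c,P[n],ms[c])+of[c]-[x,y] for c,n,x,y in O])
r=least_squares(f,[-.2,.11,0,0,0,0],x_scale=[.1,.01,1,1,1,1],loss="soft_l1");print(r.x.round(4),np.rad2deg(r.x[0]))
for o,e in zip(O,f(r.x).reshape(-1,2)):print(o[:2],e.round(2))
J=f(r.x+[0,.005,0,0,0,0])-f(r.x);print("5mm h ->",J.reshape(-1,2)[[2,6]].round(2))
# yellow masks for sharper tip
for c in("scene","top"):
    im=cv2.imread(f"pics/{c}6.png");H=cv2.cvtColor(im,cv2.COLOR_BGR2HSV);M=cv2.inRange(H,(20,110,90),(35,255,255))
    ys,xs=np.nonzero(M);k=(xs>265)&(xs<350)&(ys>200)&(ys<250);print(c,[(x,y) for x,y in zip(xs[k],ys[k])] if c=="scene" else (xs[k].min(),xs[k].max(),ys[k].min(),ys[k].max()))
E
```

```text
[ 0.44296167 -0.05515928  0.12747927]
lens pred px [312.93531379 225.88987799]
[-0.1641  0.1092  0.6245  0.6422  0.928  -0.4433] -9.403094359785792
('top', 'pt') [ 0.17 -0.35]
('top', 'post') [ 0.15 -0.07]
('top', 'tip') [-0.32  0.43]
('scene', 'pt') [ 0.72 -0.52]
('scene', 'post') [0.14 0.49]
('scene', 'pb0') [-0.16 -0.27]
('scene', 'tip') [-0.48 -0.13]
('scene', 'lens') [-0.14  0.45]
5mm h -> [[ 0.05 -0.4 ]
 [-0.04 -1.21]]
scene [(np.int64(286), np.int64(233)), (np.int64(287), np.int64(233)), (np.int64(288), np.int64(233)), (np.int64(289), np.int64(233)), (np.int64(283), np.int64(234)), (np.int64(284), np.int64(234)), (np.int64(285), np.int64(234)), (np.int64(286), np.int64(234)), (np.int64(287), np.int64(234)), (np.int64(288), np.int64(234)), (np.int64(289), np.int64(234)), (np.int64(272), np.int64(235)), (np.int64(273), np.int64(235)), (np.int64(277), np.int64(235)), (np.int64(278), np.int64(235)), (np.int64(279), np.int64(235)), (np.int64(280), np.int64(235)), (np.int64(281), np.int64(235)), (np.int64(282), np.int64(235)), (np.int64(283), np.int64(235)), (np.int64(284), np.int64
[... 1996 characters left out ...]
int64(271), np.int64(240)), (np.int64(272), np.int64(240)), (np.int64(273), np.int64(240)), (np.int64(274), np.int64(240)), (np.int64(275), np.int64(240)), (np.int64(276), np.int64(240)), (np.int64(277), np.int64(240)), (np.int64(278), np.int64(240)), (np.int64(279), np.int64(240)), (np.int64(280), np.int64(240)), (np.int64(272), np.int64(241)), (np.int64(273), np.int64(241)), (np.int64(274), np.int64(241)), (np.int64(275), np.int64(241)), (np.int64(276), np.int64(241)), (np.int64(277), np.int64(241)), (np.int64(273), np.int64(242)), (np.int64(274), np.int64(242)), (np.int64(275), np.int64(242)), (np.int64(274), np.int64(243))]
top (np.int64(338), np.int64(346), np.int64(212), np.int64(226))
```

One scene pixel is about 4 mm of height, which is too coarse. I'll back off, yaw the level loupe by 94° and triangulate the pointer with two close wrist views.

Call:
send_rows(moves=[[[0, 0, 0, 1, -1.5, 0, -1], [0, 0, 0, 0, -3.5, 0, -1], [0, 0, 0, 0, -4, 0, -1], [0, 0, 0, 0, -3.5, 0, -1], [0, 0, 0, 0, -2, 0, -1]]])

```text
time_s: 14.75
position: [0.4442, -0.2035, 0.1278]
tcp_rot: [[-0.998, -0.069, 0.002], [-0.069, 0.998, -0.002], [-0.002, -0.002, -1.0]]
force: [-0.2, 0.3, -0.9]
opening: 0.157
```

Call:
send_rows(moves=[[[0, 0, 4, 0, 0, 0, -1], [0, 0, 8.5, 0, 0, 0, -1], [0, 0, 8.5, 0, 0, 0, -1], [0, 0, 8.5, 0, 0, 0, -1], [0, 0, 8.5, 0, 0, 0, -1]]])

```text
time_s: 15.25
position: [0.4432, -0.2002, 0.1276]
tcp_rot: [[-0.826, 0.563, -0.0], [0.563, 0.826, 0.0], [0.0, -0.0, -1.0]]
force: [0.2, 0.3, -0.7]
opening: 0.161
```

Call:
send_rows(moves=[[[0, 0, 8.5, 0, 0, 0, -1], [0, 0, 8.5, 0, 0, 0, -1], [0, 0, 8.5, 0, 0, 0, -1], [0, 0, 8.5, 0, 0, 0, -1], [0, 0, 8.5, 0, 0, 0, -1]]])

```text
time_s: 15.75
position: [0.4432, -0.2002, 0.1276]
tcp_rot: [[-0.229, 0.973, -0.0], [0.973, 0.229, 0.0], [0.0, -0.0, -1.0]]
force: [-0.9, -0.5, -2.1]
opening: 0.155
```

Call:
send_rows(moves=[[[0, 0, 8.5, 0, 0, 0, -1], [0, 0, 5, 0, 0, 0, -1], [0, 0, 0, 0, 2, 0, -1], [0, 0, 0, 0, 4, 0, -1], [0, 0, 0, 0, 4, 0, -1]]])

```text
time_s: 16.25
position: [0.5439, -0.2001, 0.1276]
tcp_rot: [[-0.0, 1.0, -0.001], [1.0, 0.0, 0.0], [0.0, -0.001, -1.0]]
force: [1.3, -1.2, -1.0]
opening: 0.157
```

Call:
send_rows(moves=[[[0, 0, 0, 0, 2, 0, -1], [0, 0, 0, 0, 0, 0, -1], [0, 0, 0, 0, 0, 0, -1], [0, 0, 0, 0, 0, 0, -1], [0, 0, 0, 0, 0, 0, -1]]])

```text
time_s: 16.75
position: [0.562, -0.1998, 0.1274]
tcp_rot: [[-0.001, 1.0, -0.002], [1.0, 0.001, 0.001], [0.001, -0.002, -1.0]]
force: [0.8, -0.2, -2.1]
opening: 0.157
```

```bash
python3 - <<'E'
from h import *
s=readout.read_state();print(s["position"],s["tcp_rot"].round(3),s["qvel"].round(1),s["opening"])
m=camera_model("wrist");np.save("ma.npy",m,allow_pickle=True);im=capture("wrist");cv2.imwrite("pics/wa.png",im)
print("tip px",proj("wrist",[.608,-.056,.11],m),"coup",proj("wrist",[.5525,-.0463,.063],m))
E
```

```text
[ 0.56200192 -0.19977185  0.12741562] [[-0.001  1.    -0.002]
 [ 1.     0.001  0.001]
 [ 0.001 -0.002 -1.   ]] [-0.1 -0.1 -0.6  0.  -0.1  0.2] 0.15692644582039533
tip px [427.94303983 -27.69489165] coup [307.84807658  -5.95821913]
```

Call:
send_rows(moves=[[[0, 0, 0, 0, 0, -2, -1], [0, 0, 0, 1, -1, -2, -1], [0, 0, 0, 2, -1, 0, -1], [0, 0, 0, 1, 0, 0, -1], [0, 0, 0, 0, 0, 0, -1]]])

```text
time_s: 17.3
position: [0.5427, -0.1587, 0.1675]
tcp_rot: [[-0.003, 1.0, -0.001], [1.0, 0.003, 0.001], [0.001, -0.001, -1.0]]
force: [-0.2, 0.0, -1.0]
opening: 0.157
```

Call:
send_rows(moves=[[[0, 0, 0, 0, 0, 0, -1], [0, 0, 0, 0, 0, 0, -1], [0, 0, 0, 0, 0, 0, -1], [0, 0, 0, 0, 0, 0, -1], [0, 0, 0, 0, 0, 0, -1]]])

```text
time_s: 17.8
position: [0.5435, -0.1603, 0.1673]
tcp_rot: [[-0.001, 1.0, -0.0], [1.0, 0.001, 0.0], [0.0, -0.0, -1.0]]
force: [-0.2, 0.1, -2.2]
opening: 0.158
```

```bash
python3 - <<'E'
from h import *
s=readout.read_state();print(s["position"],s["qvel"].round(1),s["opening"])
m=camera_model("wrist");np.save("ma.npy",m,allow_pickle=True);im=capture("wrist");cv2.imwrite("pics/wa.png",im)
print("tip px",proj("wrist",[.608,-.056,.11],m),"coup",proj("wrist",[.5525,-.0463,.063],m))
E
```

```text
[ 0.54349842 -0.16033006  0.16734576] [ 0.  -0.1  0.1  0.1 -0.  -0.1] 0.15809743694249404
tip px [434.89961325  84.57712706] coup [337.04443238  82.20519841]
```

Call:
send_rows(moves=[[[0, 0, 0, 0, 3, 0, -1], [0, 0, 0, 0, 4, 0, -1], [0, 0, 0, 0, 4, 0, -1], [0, 0, 0, 0, 2, 0, -1], [0, 0, 0, 0, 0, 0, -1]]])

```text
time_s: 18.35
position: [0.6765, -0.1599, 0.1672]
tcp_rot: [[-0.003, 1.0, 0.003], [1.0, 0.003, -0.001], [-0.001, 0.003, -1.0]]
force: [-0.1, -0.3, -3.2]
opening: 0.156
```

Call:
send_rows(moves=[[[0, 0, 0, 0, 0, 0, -1], [0, 0, 0, 0, 0, 0, -1], [0, 0, 0, 0, 0, 0, -1], [0, 0, 0, 0, 0, 0, -1], [0, 0, 0, 0, 0, 0, -1]]])

```text
time_s: 18.85
position: [0.673, -0.1599, 0.1678]
tcp_rot: [[-0.001, 1.0, -0.0], [1.0, 0.001, -0.0], [-0.0, -0.0, -1.0]]
force: [0.4, 0.0, -2.4]
opening: 0.16
```

```bash
python3 - <<'E'
from h import *
s=readout.read_state();print(s["position"],s["qvel"].round(1),s["opening"])
m=camera_model("wrist");np.save("mb.npy",m,allow_pickle=True);im=capture("wrist");cv2.imwrite("pics/wb.png",im)
ma=np.load("ma.npy",allow_pickle=True).item();a=cv2.imread("pics/wa.png")
C=[]
for i,M in((a,ma),(im,m)):
    c=proj("wrist",[.58,-.052,.09],M).astype(int);x0=max(c[0]-66,0);y0=max(c[1]-75,0);print("crop",x0,y0)
    C.append(cv2.resize(i[y0:y0+200,x0:x0+133],(399,600),interpolation=2))
cv2.imwrite("pics/ab.png",np.hstack(C))
E
```

```text
[ 0.67302489 -0.15991183  0.16784067] [-0.   0.1 -0.3  0.   0.   0. ] 0.1597570200703907
crop 315 8
crop 112 9
```

View pics/ab.png

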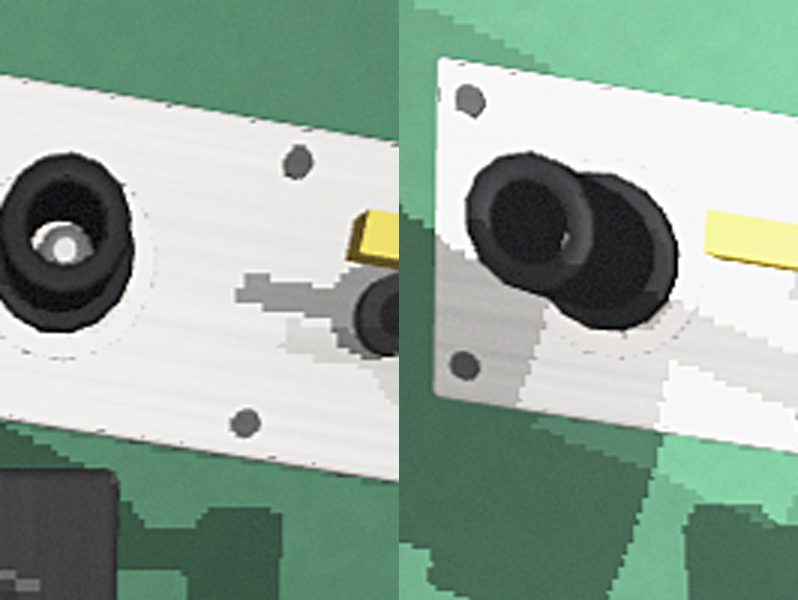

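The pair shows the coupling seated, with the pin visible through its bore, and the pointer tip near (437,86) in A and (214,86) in B. Zooming once on the tip corners.

```bash
python3 - <<'E'
from h import *
C=[cv2.resize(cv2.imread(f"pics/{n}.png")[70:105,x:x+32],None,fx=12,fy=12,interpolation=0) for n,x in(("wa",425),("wb",205))]
cv2.imwrite("pics/zz.png",np.hstack(C))
E
```

```text
(no output)
```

View pics/zz.png

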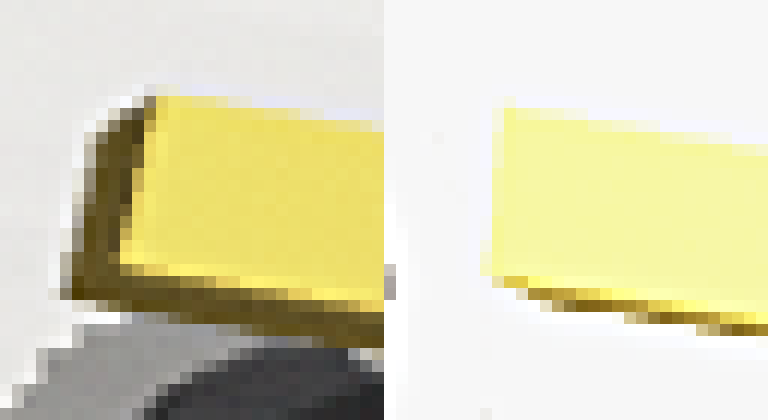

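```bash
python3 - <<'E'
from h import *
A=np.load("ma.npy",allow_pickle=True).item();B=np.load("mb.npy",allow_pickle=True).item()
def tri(a,b):
    r=least_squares(lambda X:np.r_[proj("w",X,A)-a,proj("w",X,B)-b],[.6,-.05,.1],x_scale=.01);return r.x.round(4),r.fun.round(2)
print(tri((437.4,77.25),(214,78.2)),tri((434.5,91.8),(213.3,92.5)));print("coupling top",tri((336.3,81.7),(155.3,83)))
E
```

```text
(array([ 0.6089, -0.0522,  0.1109]), array([ 0.,  0., -0., -0.])) (array([ 0.6078, -0.06  ,  0.1107]), array([-0. , -0.1,  0. ,  0.1]))
coupling top (array([ 0.552 , -0.0457,  0.0608]), array([ 0.  ,  0.27, -0.  , -0.27]))
```

```bash
python3 - <<'E'
from h import *
A=np.load("ma.npy",allow_pickle=True).item();B=np.load("mb.npy",allow_pickle=True).item();t=np.linspace(0,2*np.pi,90)
obs=[]
for n,c in(("wa",(337,85)),("wb",(165,88))):
    g=cv2.cvtColor(cv2.imread(f"pics/{n}.png"),cv2.COLOR_BGR2GRAY);k,L,st,ce=cv2.connectedComponentsWithStats((g<95).astype(np.uint8))
    i=min((i for i in range(1,k) if st[i,4]>500),key=lambda i:abs(ce[i]-c).sum());x,y,w,h,a=st[i];obs.append([x-.5,y-.5,x+w-.5,y+h-.5]);print(st[i])
def bb(p,m):
    P=np.array([proj("w",[p[0]+r*np.cos(a),p[1]+r*np.sin(a),p[2]+z],m) for r,z in((.021,0),(.021,.006),(.016,.048)) for a in t]);return np.r_[P.min(0),P.max(0)]
r=least_squares(lambda p:np.r_[bb(p,A)-obs[0],bb(p,B)-obs[1]],[.552,-.046,.015],x_scale=.01,diff_step=1e-3);print(r.x,r.fun.round(2))
E
```

```text
[ 311   59   49   60 2069]
[ 134   60   71   59 2987]
[ 0.55182826 -0.04582915  0.01204661] [-1.45 -0.7  -0.06  0.69 -0.51 -0.88  2.16  1.25]
```

The wrist stereo puts the pointer's top face at 0.1108. The seated coupling, whose true base is 0.015, reads 2–3 mm low in the same views, so the pointer's mid height is about 0.108–0.109. That agrees with 0.109 from the scene and top fit, so I use 0.1085. Going back.

Call:
send_rows(moves=[[[0, 0, 0, -1, -2, 0, -1], [0, 0, 0, -1.5, -4, 0, -1], [0, 0, 0, -1.5, -4.5, 0, -1], [0, 0, 0, 0, -4.5, 0, -1], [0, 0, 0, 0, -4.5, 0, -1]]])

```text
time_s: 19.4
position: [0.4769, -0.2006, 0.1679]
tcp_rot: [[-0.001, 1.0, 0.001], [1.0, 0.001, -0.001], [-0.001, 0.001, -1.0]]
force: [0.2, -0.8, -1.7]
opening: 0.16
```

Call:
send_rows(moves=[[[0, 0, 0, 0, -3.5, 0, -1], [0, 0, -4, 0, 0, 0, -1], [0, 0, -8.5, 0, 0, 0, -1], [0, 0, -8.5, 0, 0, 0, -1], [0, 0, -8.5, 0, 0, 0, -1]]])

```text
time_s: 19.9
position: [0.4436, -0.2005, 0.1681]
tcp_rot: [[-0.499, 0.867, 0.001], [0.867, 0.499, -0.001], [-0.001, 0.001, -1.0]]
force: [0.7, 0.7, -1.7]
opening: 0.159
```

Call:
send_rows(moves=[[[0, 0, -8.5, 0, 0, 0, -1], [0, 0, -8.5, 0, 0, 0, -1], [0, 0, -8.5, 0, 0, 0, -1], [0, 0, -8.5, 0, 0, 0, -1], [0, 0, -8.5, 0, 0, 0, -1]]])

```text
time_s: 20.4
position: [0.4437, -0.2004, 0.168]
tcp_rot: [[-0.953, 0.302, 0.001], [0.302, 0.953, -0.001], [-0.001, -0.0, -1.0]]
force: [-0.1, 1.8, -2.3]
opening: 0.154
```

Call:
send_rows(moves=[[[0, 0, -8.5, 0, 0, 0, -1], [0, 0, -8.5, 0, 0, 0, -1], [0, 0, -5, 0, 0, 0, -1], [0, 0, 0, 0, 0, 2, -1], [0, 0, 0, 0, 0, 1.5, -1]]])

```text
time_s: 20.9
position: [0.4439, -0.2006, 0.1327]
tcp_rot: [[-0.997, -0.071, 0.002], [-0.071, 0.997, -0.001], [-0.002, -0.001, -1.0]]
force: [-0.1, 1.0, -1.6]
opening: 0.159
```

Call:
send_rows(moves=[[[0, 0, 0, 0, 0, 0, -1], [0, 0, 0, 0, 0, 0, -1], [0, 0, 0, 0, 0, 0, -1], [0, 0, 0, 0, 0, 0, -1], [0, 0, 0, 0, 0, 0, -1]]])

```text
time_s: 21.4
position: [0.4439, -0.2004, 0.1332]
tcp_rot: [[-0.997, -0.071, 0.001], [-0.071, 0.997, -0.001], [-0.001, -0.001, -1.0]]
force: [-0.5, -0.6, -2.2]
opening: 0.159
```

```bash
python3 - <<'E'
from h import *
s=readout.read_state();print(s["position"],s["tcp_rot"].round(3),s["qvel"].round(1),s["opening"]);print(tool([.436,-.054,.13]))
E
```

```text
[ 0.44385211 -0.20042714  0.13317719] [[-0.997 -0.071  0.001]
 [-0.071  0.997 -0.001]
 [-0.001 -0.001 -1.   ]] [-0.   0.2  0.2  0.  -0.1  0. ] 0.15887311567413162
[-0.26 14.66  0.3 ]
```

Call:
send_rows(moves=[[[0, 0, 0, 0, 2, 0, -1], [0, 0, 0, 0, 3.5, 0, -1], [0, 0, 0, 0, 4, 0, -1], [0, 0, 0, 0, 3.5, 0, -1], [0, 0, 0, 0, 1.7, 0, -1]]])

```text
time_s: 21.9
position: [0.4317, -0.0509, 0.1328]
tcp_rot: [[-0.997, -0.073, -0.001], [-0.073, 0.997, 0.001], [0.001, 0.001, -1.0]]
force: [-0.4, -0.6, -1.7]
opening: 0.157
```

Call:
send_rows(moves=[[[0, 0, 0, -0.5, 0, 0.3, -1], [0, 0, 0, -1, 0, 0.4, -1], [0, 0, 0, -0.7, 0, 0.3, -1], [0, 0, 0, 0, 0, 0, -1], [0, 0, 0, 0, 0, 0, -1]]])

```text
time_s: 22.4
position: [0.4553, -0.0527, 0.1222]
tcp_rot: [[-0.998, -0.07, -0.0], [-0.07, 0.998, 0.0], [0.0, 0.0, -1.0]]
force: [0.3, 0.2, -2.4]
opening: 0.158
```

Call:
send_rows(moves=[[[0, 0, 0, 0, 0, 0, -1], [0, 0, 0, 0, 0, 0, -1], [0, 0, 0, 0, 0, 0, -1], [0, 0, 0, 0, 0, 0, -1], [0, 0, 0, 0, 0, 0, -1]]])

```text
time_s: 22.9
position: [0.4549, -0.052, 0.1226]
tcp_rot: [[-0.997, -0.071, 0.0], [-0.071, 0.997, -0.0], [-0.0, -0.0, -1.0]]
force: [-0.7, 0.2, -3.0]
opening: 0.159
```

```bash
python3 - <<'E'
from h import *
s=readout.read_state();print(s["position"],s["tcp_rot"].round(4),s["qvel"].round(1),s["opening"],s["force"]);print(tool([.456,-.053,.1225]))
E
```

```text
[ 0.45493195 -0.05198004  0.12264456] [[-9.974e-01 -7.140e-02  1.000e-04]
 [-7.140e-02  9.974e-01 -1.000e-04]
 [-1.000e-04 -1.000e-04 -1.000e+00]] [ 0.   0.1 -0.   0.1  0.1  0. ] 0.15881542430325463 [-0.74806798  0.22551744 -2.97614316]
[-0.1  -0.11  0.01]
```

Small trim, then a final look.

Call:
send_rows(moves=[[[0, 0, 0, -0.1, -0.1, 0, -1], [0, 0, 0, 0, 0, 0, -1], [0, 0, 0, 0, 0, 0, -1], [0, 0, 0, 0, 0, 0, -1], [0, 0, 0, 0, 0, 0, -1]]])

```text
time_s: 23.4
position: [0.456, -0.0529, 0.1225]
tcp_rot: [[-0.997, -0.071, -0.0], [-0.071, 0.997, 0.0], [0.0, 0.0, -1.0]]
force: [-0.5, -0.6, -1.7]
opening: 0.162
```

```bash
python3 - <<'E'
from h import *
s=readout.read_state();print(s["position"],s["qvel"].round(1));T=s["position"]
L=T+s["tcp_rot"]@[-.096,0,0];L[2]=T[2]-.014;print("lens",L,"px pred",proj("scene",L),"tip px pred",proj("scene",[.6083,-.0561,.1085]))
sc=capture("scene");cv2.imwrite("pics/s7.png",cv2.resize(sc[190:290,240:360],None,fx=6,fy=6,interpolation=2))
H=cv2.cvtColor(sc,cv2.COLOR_BGR2HSV);M=cv2.inRange(H,(20,110,90),(35,255,255))[200:250,265:350];a=cv2.cvtColor(cv2.imread("pics/scene0.png"),cv2.COLOR_BGR2HSV);N=cv2.inRange(a,(20,110,90),(35,255,255))[200:250,265:350]
print("pointer mask diff",(M!=N).sum(),(M>0).sum())
E
```

```text
[ 0.45598975 -0.05286874  0.12252478] [-0.1  0.  -0.   0.1 -0.  -0.1]
lens [ 0.55174466 -0.04601323  0.10852478] px pred [309.38137311 229.47954812] tip px pred [288.79362048 234.8962767 ]
pointer mask diff 2 102
```

View pics/s7.png

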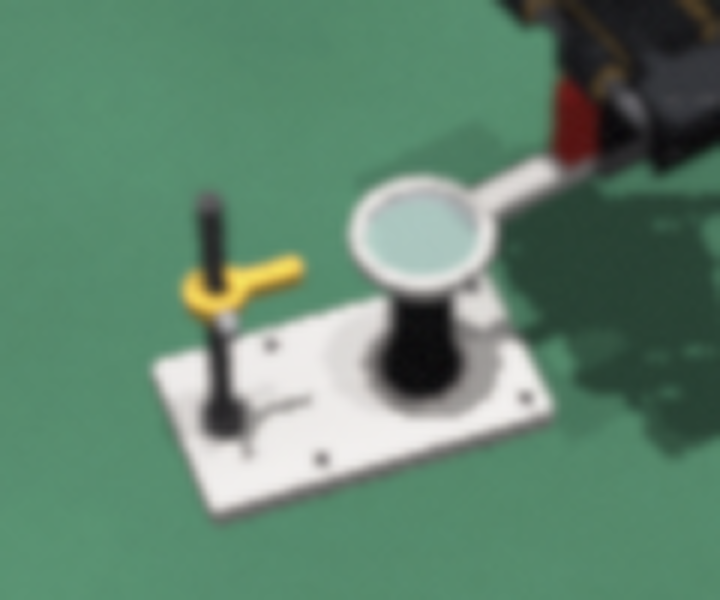

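The lens is at scene pixel (310.1,228.8) against a predicted (309.4,229.5). The pointer tip is at (290.4,234.4) against (288.8,234.9). Both sit about 0.5 px above prediction, so they agree in height. The pointer hasn't moved. Handing in.

```bash
python3 -c "
from h import *
print(bot.hand_in())"
```

```text
the job is handed in; nothing more can be done
None
```

The job is handed in at about 23.5 s of the 61 s allowed. The coupling is upright over the nest pin and released. The loupe is held level over it, with the lens at the pointer's height as best I could measure it.

**Coupling:** It met the plate with about 11 N at the expected height. Pictures after release showed it upright, with the pin visible through its bore.

**Loupe:** It was picked up by the red grip and kept level throughout. The lens is at (0.552, -0.046, 0.1085), centred over the coupling, and it touches nothing in the last picture. It was about 23 mm clear of the pointer tip by calculation. The pointer looks the same in the first and last pictures.

**Less certain – focal height:** I expect the lens height to be right to about 2 mm.
- The close wrist views gave 0.106 for the pointer's mid height. They also read the seated coupling 2–3 mm too low, so I corrected that to about 0.108.
- The fit from the scene and top cameras gave 0.109, so I used 0.1085.
- In the last scene picture, lens and pointer differ from prediction by the same roughly 0.5 pixel in height (1 pixel is about 4 mm).

To measure the pointer, I backed the held loupe off once and turned it, level, before returning it over the coupling.

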